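# Shim a gauge rod tight between bench centres

## Task

Lay the brass gauge rod in the two orange V saddles of the bench centre, between the headstock and the sprung tailstock, and let go of it. Then stand blue spacers upright in the gap between rod and tailstock, as many as it takes, until the tailstock, pushed up by its black handle, closes tightly on the stack with its red pointer on the green band instead of running on to its end stop. Finish holding the tailstock pushed home so that rod and spacers stay clamped, and leave the other things on the table where they are.

Things in the scene. Friction and masses are not known exactly. Their poses are not given: they have to be found in the camera images.
- fixture: bench centre fixed to the table: dark base plate 90 x 350 x 12 mm; origin on the underside on the centre line, z up, y along the rod axis from headstock (-y) to tailstock (+y); plate from y = -185 to +165 mm, top at z = 12 mm. Along both long edges of the plate a green band shows the tailstock's working range, a red one beyond it the end of its travel
- saddles (a point): midpoint between the bench centre's two orange V saddles, on the axis the 24 mm rod takes in them (fixture x 0, y -54, z 45 mm). Saddles 12 mm long, at fixture y = -100 and -8 mm, open upwards, tops at z = 43 mm, 19 mm to each side; about 80 mm free between them for the fingers. Axes as the fixture's
- slot (a point): middle of the place for spacers, on the plate's top (fixture x 0, y 49, z 12 mm). They stand on the plate between two aluminium rails, inner faces at fixture x = -24 and +24 mm, tops at z = 26 mm, running from y = 7 to 163 mm. Axes as the fixture's
- head: headstock, grey block 50 x 38 x 72 mm with a round steel anvil facing the fixture's +y; fixed on the bench centre at a place along its axis that differs from time to time; origin at the anvil's front face, on the centre line, at the level of the plate's top; axes as the fixture's. The rod's end comes to bear on this face
- tail (a joint): tailstock slide, m: 0 = open (face at fixture y = 71 mm), grows towards the headstock (fixture -y) to 0.044 = end stop (face at y = 27 mm). A spring (2.4 N open, 3.7 N at the stop) reopens it when let go. Its red pointer is on the green band from 0.023 to 0.042. At the stop with no spacer 2 to 22 mm of gap would remain along the axis, so one or two spacers are needed
- tail_face (a point): centre of the tailstock's flat steel face (38 wide, 50 mm high), which looks to the fixture's -y, at fixture z = 45 mm; it moves with the tailstock
- tail_handle (a point): centre of the top of the tailstock's upright black handle post, 24 mm (fixture x) by 16 mm (fixture y), 44 mm tall above the tailstock body, top at fixture z = 110 mm; 36 mm behind the tailstock's face; it moves with the tailstock
- rod: brass gauge rod, 24 mm diameter, 140 mm long, two black rings; origin at its middle on its axis, y along the rod; lies at first in a grey rest with its axis 37 mm above the table; about 0.3 kg
- rest: grey rest fixed to the table that first carries the rod: plate 60 x 130 x 8 mm with two orange V saddles 12 mm long at y = -46 and +46 mm; origin at the underside centre, y along the rod
- rack: low wooden tray 66 x 138 x 18 mm fixed to the table, three pockets in a row along its y, floor 5 mm thick; each holds one upright spacer; origin at the underside centre
- shim1: spacer: blue block 40 (x) x 15 (y, the shim thickness) x 52 mm high with a yellow grip tab on top, 30 (x) x 12 (y) mm, from 52 to 88 mm above the underside; origin at the centre of the underside, z up; starts upright in the tray; all three are alike, about 0.1 kg, heavy foot
- shim2: spacer: blue block 40 (x) x 15 (y, the shim thickness) x 52 mm high with a yellow grip tab on top, 30 (x) x 12 (y) mm, from 52 to 88 mm above the underside; origin at the centre of the underside, z up; starts upright in the tray; all three are alike, about 0.1 kg, heavy foot
- shim3: spacer: blue block 40 (x) x 15 (y, the shim thickness) x 52 mm high with a yellow grip tab on top, 30 (x) x 12 (y) mm, from 52 to 88 mm above the underside; origin at the centre of the underside, z up; starts upright in the tray; all three are alike, about 0.1 kg, heavy foot
- punch: bystander: black two-hole paper punch with grey lever, 100 x 130 x 95 mm; leave it alone; origin at the underside centre
- stapler: bystander: white and black stapler, 145 x 36 x 65 mm; leave it alone; origin at the underside centre
- tape: bystander: amber roll of tape lying flat, 76 across and 24 high, sizes in mm; leave it alone; origin at the underside centre
- jar: bystander: small jar with blue cap, 54 across and 70 high, sizes in mm; leave it alone; origin at the underside centre
- loupe: bystander: black round loupe, 52 across and 50 high, sizes in mm; leave it alone; origin at the underside centre
Things that resemble listed ones, but are neither listed nor needed, are in the scene too. Of the things like the rod, leave any that is purple; of the rest the larger one is meant.

How it is judged:
By the outcome, as a careful person would: the job done as asked, in the order asked, and still so for the second after the job is handed in, while the arm keeps its last pose, push and grip.
It also fails if it takes over 72 s, if anything falls off the work surface, if the arm or the gripper's body presses on something with over 40 N, if the wrist force passes 120 N, or if a joint passes its speed limit or range.

## Robot

A 7-joint arm with a two-finger parallel gripper is mounted at the origin on the work surface. World frame = base frame: x ahead of the robot, y to its left, z up, the work surface at z = 0. Lengths are in m, angles in rad, forces in N, time in s.
With the tool pointing down it reaches from about 0.4 to 0.85 m from the base axis. Payload 10.4 kg.
Tool frame: the origin (TCP) lies at the very end of the fingers, on their centre line; the grasp point (between the pads) lies manip.grasp_offset behind it (manip.grasp_offset is the distance from the TCP to the grasp point, in m); z points along the fingers, x is the direction in which the jaws open and shut, and the axes are right-handed (so a half turn about z gives the same grasp; the last joint's range is limited). The gripper opens to 85 mm and grips with 20 to 120 N. Pads are 22 mm wide; open, the fingers measure 114 mm over their backs; the gripper's body (76 mm by 85 mm) begins 54 mm behind the grasp point. The pads swing forward as they close: fully open they stand 13 mm farther back than shut.
Start: joints at [1.147, 0.332, -0.065, 1.46, 0.022, 1.35, -0.088], TCP at [0.244, -0.575, 0.231] pointing down, gripper open.
Joint ranges: [-2.6, 2.6], [-0.5, 2.12], [-1.47, 1.34], [0.16, 2.42], [-1.27, 4.41], [0.06, 2.06], [-2.6, 2.6]. Speed limits (rad/s): [2.22, 2.22, 2.79, 2.79, 3.14, 3.14, 3.14].

## Interface

Orientations are given as a unit quaternion [x, y, z, w].
In Python, from workcell import manip gives the robot as it stands.
- The arm moves only by the shell command python3 -m crank 'ROWS' [FORCE]. ROWS is JSON, a list that holds one entry, the list of rows, each a list of 7 numbers: the shift along the world's x, y, z in units of 60 mm (1.0 is 60 mm), then the turn, a rotation vector about the world's x, y, z in units of 5 degrees (1.0 is 5 degrees), then the finger opening in mm, from 0 to 85.4. A call has 1 to 8 rows; each row shifts and turns the commanded pose from where the row before left it; what a row does not reach is not made up. A row lasts 1/8 s, in which the tool goes at most 62.5 mm and 10.7 degrees, less where a joint would pass 70% of its speed; a pose out of reach is approached as far as the arm can. A call is refused whole if a number of a shift passes 1 or a number of a turn 1, either way. A call with a gripper value outside its range is refused whole. The fingers move at their own pace and stop on an object; FORCE is the grip in N (left out, the last holds). Time passes only in rows, so rows that do not move let the fingers close. It gives the time, the measured TCP pose, the force and the opening at its end, in the units of the state.
- manip.get_obs(): the state, without advancing time (a new reading comes with each control period).
- manip.camera(name): name is "scene" or "top"; returns (picture, depth): 384x512x3 uint8, blue, green, red; 384x512 float32, m along the optical axis (not along the pixel's ray), 0 where there is no reading.
- manip.get_calibration(name): a dict with "fx", "fy", "cx", "cy" (pixels), "rvec" (rotation vector, rad) and "tvec" (3), from world to camera coordinates, as OpenCV has them. Camera axes: x right, y down, z forward; pixel columns grow to the right and rows downward; lengths in m; the calibration is good to about 2 mm. A picture is of the moment at which its call begins. get_calibration takes no time and is no camera call.
- manip.hand_in(): hands the job in, once; it reports no verdict.
The state is a dict: "clock": time; "joint_pos": joint angles; "joint_velocities": joint speeds; "tau": joint torques, N m; "position": TCP position; "ee_rot": TCP orientation; "ft_force": force on the tool from outside, world axes, zero at the start; "torque": the same for the moment, N m; "grip_width": opening from 0.0 (shut) to 1.0 (fully open).
Only numpy, scipy, OpenCV 4.12 (cv2) and the standard library are available. Lean on these libraries where they do the work, as an engineer would, in place of code of your own. Each camera call takes 0.05 s, during which the arm holds its last target.

## Working session

There is one attempt and no reset: what is moved stays moved. The work goes in short steps, Python scripts to look and compute and a shell command to move; the robot and the scene stay as the last step left them, time stands still between calls to the robot, and variables do not carry over. Pictures are saved under pics/ and viewed, and the job is handed in when it is done.

```bash
ls; mkdir -p pics
python3 - <<'E'
from workcell import manip
import cv2
o=manip.get_obs()
print(o['clock'],o['position'],o['ee_rot'],o['grip_width'],manip.grasp_offset)
for n in('scene','top'):
    p,d=manip.camera(n); cv2.imwrite(f'pics/{n}0.png',p); import numpy as np; np.save(f'pics/{n}0.npy',d)
    print(n,manip.get_calibration(n))
E
```

```text
pics
0.0 [ 0.24367667 -0.57511547  0.23050497] [ 8.33714132e-01 -5.52195811e-01 -6.25910441e-04 -3.74196212e-04] 1.0021644904471245 0.0187
scene {'fx': 410.98073793519876, 'fy': 410.98073793519876, 'cx': 253.08121082899314, 'cy': 185.83976807824598, 'rvec': array([ 1.88212963,  1.6215637 , -0.6333066 ]), 'tvec': array([-0.06382972, -0.26220235,  1.45871516])}
top {'fx': 365.2953856924647, 'fy': 365.2953856924647, 'cx': 259.36971228437545, 'cy': 193.52972383095408, 'rvec': array([ 2.09544287, -2.154463  ,  0.15067146]), 'tvec': array([0.02801391, 0.48004715, 1.20521512])}
```

View pics/scene0.png

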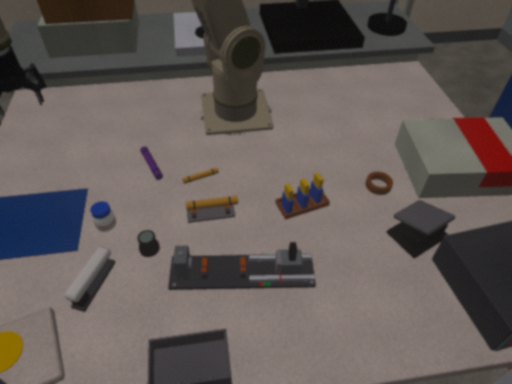

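View pics/top0.png

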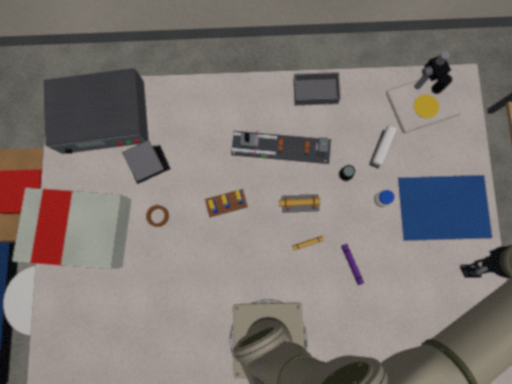

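The views show the rod in its rest (top 300,202), the rack (226,203), the bench centre (280,147, headstock at its right end), the small brass decoy (308,242) and the purple rod (352,264). I'll enlarge these.

```bash
cat > h.py <<'E'
import numpy as np, cv2
from workcell import manip
def cal(n):
    c=manip.get_calibration(n);K=np.array([[c['fx'],0,c['cx']],[0,c['fy'],c['cy']],[0,0,1]])
    R=cv2.Rodrigues(c['rvec'])[0];return K,R,np.array(c['tvec']).reshape(3)
def ray(n,u,v):
    K,R,t=cal(n);d=R.T@np.linalg.inv(K)@np.array([u,v,1.]);return -R.T@t,d
def atz(n,u,v,z):
    o,d=ray(n,u,v);return o+d*(z-o[2])/d[2]
def proj(n,p):
    K,R,t=cal(n);q=K@(R@np.asarray(p,float)+t);return q[:2]/q[2]
def dep(n,D,u,v):
    o,d=ray(n,u,v);return o+d*D[int(round(v)),int(round(u))]
def tri(a,b):
    # a,b=(name,u,v)
    P=[];x=[]
    for n,u,v in(a,b):
        K,R,t=cal(n);P.append(K@np.c_[R,t]);x.append(np.array([u,v],float).reshape(2,1))
    X=cv2.triangulatePoints(P[0],P[1],x[0],x[1]).ravel();return X[:3]/X[3]
def crop(img,u0,v0,u1,v1,s,name):
    c=cv2.resize(img[v0:v1,u0:u1],None,fx=s,fy=s,interpolation=cv2.INTER_CUBIC)
    for k in range(u0 - u0%10+10,u1,10):
        x=int((k-u0+.5)*s);cv2.line(c,(x,0),(x,6),(0,0,255),1);cv2.putText(c,str(k),(x-10,16),0,.35,(0,0,255),1)
    for k in range(v0-v0%10+10,v1,10):
        y=int((k-v0+.5)*s);cv2.line(c,(0,y),(6,y),(0,0,255),1);cv2.putText(c,str(k),(8,y+4),0,.35,(0,0,255),1)
    cv2.imwrite(name,c)
E
python3 - <<'E'
from h import *
t=cv2.imread('pics/top0.png');s=cv2.imread('pics/scene0.png')
crop(t,200,120,340,220,5.7,'pics/top0c.png'); crop(s,160,165,335,295,4.5,'pics/sc0c.png')
E
```

```text
(no output)
```

View pics/top0c.png

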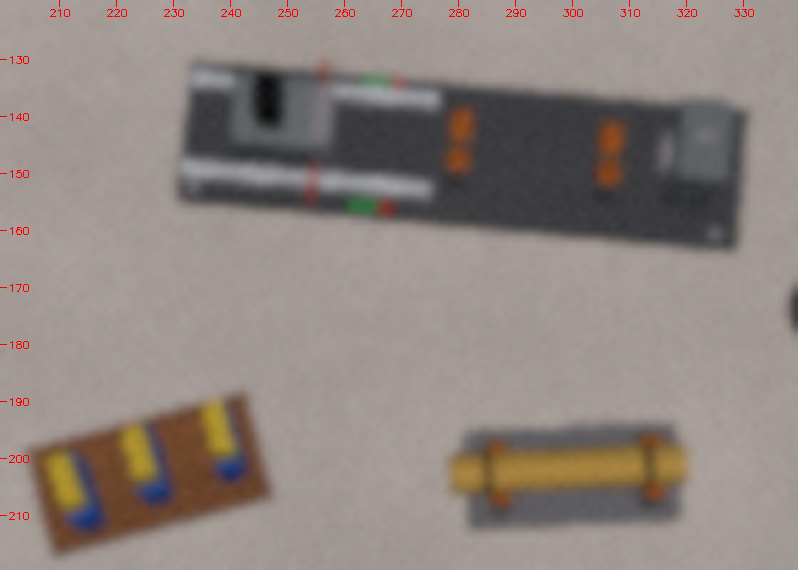

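View pics/sc0c.png

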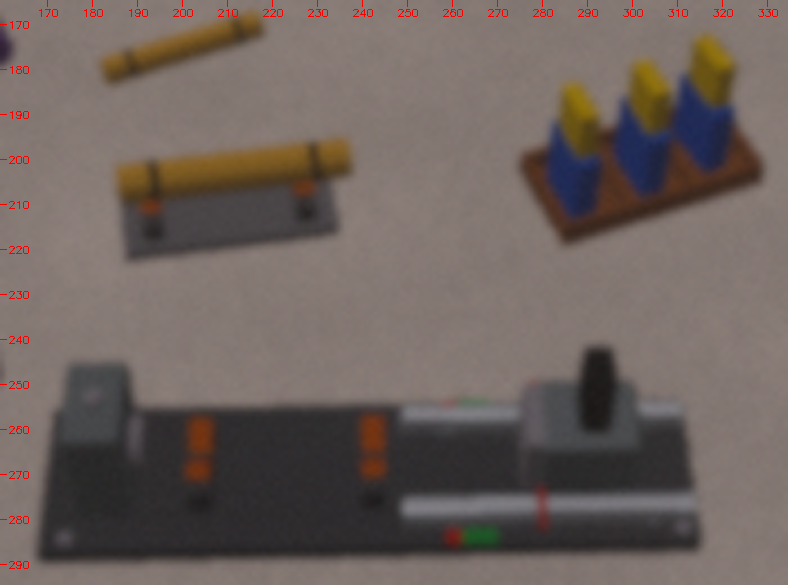

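```bash
cat > fit.py <<'E'
from h import *
from scipy.optimize import least_squares
T=lambda x,y:('top',x/5.7+199.5,y/5.7+119.5)
S=lambda x,y:('scene',x/4.5+159.5,y/4.5+164.5)
def fit(pts,p0,zfree=True):
    def r(p):
        c,s=np.cos(p[2]),np.sin(p[2]);e=[]
        for l,(n,u,v) in pts:
            w=[p[0]+c*l[0]-s*l[1],p[1]+s*l[0]+c*l[1],l[2]+(p[3] if zfree else 0)]
            e+=list(proj(n,w)-[u,v])
        return np.array(e)
    q=least_squares(r,p0 if zfree else p0[:3],loss='soft_l1')
    print(np.round(q.x,4),'yaw deg',np.degrees(q.x[2]).round(2));print(np.round(r(q.x).reshape(-1,2),1).tolist());return q.x
if __name__=='__main__':
    m=.001
    L=lambda *a:[k*m for k in a]
    fx=[(L(45,165,12),T(193,64)),(L(-45,165,12),T(179,200)),(L(-45,-185,12),T(737,247)),(L(45,-185,12),T(747,112)),
    (L(-45,-185,12),S(57,409)),(L(-45,165,12),S(685,407)),(L(45,-185,12),S(40,552)),(L(45,165,12),S(698,543))]
    rs=[(L(30,65,8),T(466,435)),(L(-30,65,8),T(470,528)),(L(30,-65,8),T(675,426)),(L(-30,-65,8),T(680,516)),
    (L(30,-65,4),S(128,257)),(L(30,65,4),S(339,231))]
    rd=[(L(0,70,37),T(450,473)),(L(0,-70,37),T(688,463)),(L(0,-70,37),S(119,182)),(L(0,70,37),S(350,157))]
    rk=[(L(33,69,18),T(31,450)),(L(-33,69,18),T(55,552)),(L(33,-69,18),T(244,394)),(L(-33,-69,18),T(270,495)),
    (L(-33,-69,18),S(520,158)),(L(33,-69,18),S(568,233)),(L(33,69,18),S(762,170))]
    print('fix');f=fit(fx,[.6,0,0,0])
    print('rest');fit(rs,[.45,-.05,0,0]);print('rod');fit(rd,[.45,-.05,0,0]);print('rack');fit(rk,[.45,.15,.2,0])
    for n in('top','scene'):
        D=np.load(f'pics/{n}0.npy')
        if n=='top': Q=dict(rod=T(570,468),plate=T(540,150),tab1=T(70,485),tab2=T(141,455),tab3=T(220,430),handle=T(268,100),table=T(350,320),head=T(705,140))
        else: Q=dict(rod=S(234,170),plate=S(290,480),table=S(300,350),body=S(560,430))
        for k,(n,u,v) in Q.items(): print(n,k,dep(n,D,u,v).round(4))
E
python3 fit.py
```

```text
fix
[ 0.6528 -0.0539 -0.1309 -0.0023] yaw deg -7.5
[[-0.2, -0.4], [-0.7, -0.1], [-0.1, 1.1], [-0.0, 0.3], [-0.3, 0.1], [-0.5, -1.1], [-0.8, 0.5], [1.1, 0.5]]
rest
[ 0.4478 -0.1242  0.0179  0.0022] yaw deg 1.03
[[-0.6, -0.4], [-0.4, 0.4], [0.1, -0.6], [0.5, 0.8], [-0.6, 0.2], [0.3, -0.0]]
rod
[ 0.4487 -0.1188  0.0073  0.0041] yaw deg 0.42
[[-0.1, -0.1], [-0.4, 0.1], [-0.4, 0.1], [-0.0, -0.1]]
rack
[ 0.457   0.1329  0.2378 -0.0033] yaw deg 13.62
[[-0.7, 0.1], [-0.4, 0.4], [0.2, -0.4], [0.4, -0.0], [-0.2, -0.0], [-0.8, 0.2], [0.6, -0.0]]
top rod [ 0.4467 -0.1191  0.055 ]
top plate [ 0.6532 -0.113   0.0125]
top tab1 [0.4401 0.1696 0.0918]
top tab2 [0.4557 0.1283 0.0953]
top tab3 [0.47   0.0835 0.0881]
top handle [0.6591 0.0508 0.1103]
top table [0.5511 0.0084 0.0015]
top head [ 0.6333 -0.2033  0.0885]
scene rod [ 0.4554 -0.1191  0.0481]
scene plate [ 0.6509 -0.1075  0.0144]
scene table [ 0.5581 -0.0925  0.0023]
scene body [0.6736 0.0324 0.0661]
```

Run:
```python
from h import *
t=cv2.imread('pics/top0.png');s=cv2.imread('pics/scene0.png')
a=[]
crop(t,200,185,250,220,10,'pics/a.png'); crop(s,272,168,332,220,10,'pics/b.png')
A=cv2.imread('pics/a.png');B=cv2.imread('pics/b.png')
crop(t,228,125,268,160,15,'pics/d.png')
crop(t,272,130,332,165,13,'pics/e.png'); crop(s,165,240,250,295,9,'pics/f.png')
h=max(A.shape[0],B.shape[0]);w=A.shape[1]
c=np.zeros((A.shape[0],w,3),np.uint8)
cv2.imwrite('pics/a1.png',A)
```

```text
(no output)
```

View pics/a.png

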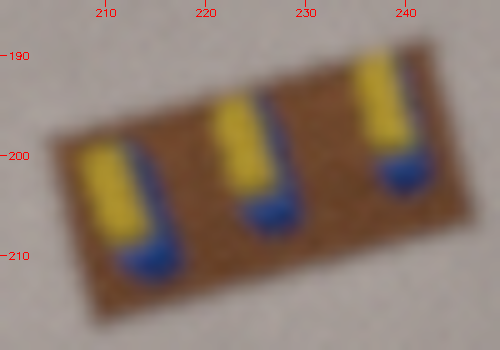

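View pics/b.png

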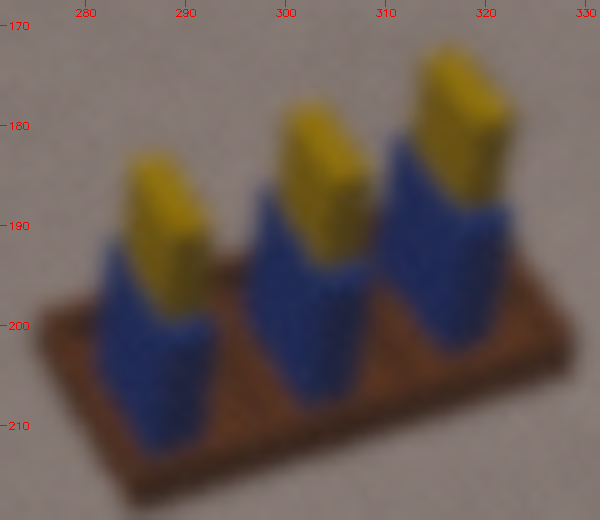

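View pics/e.png

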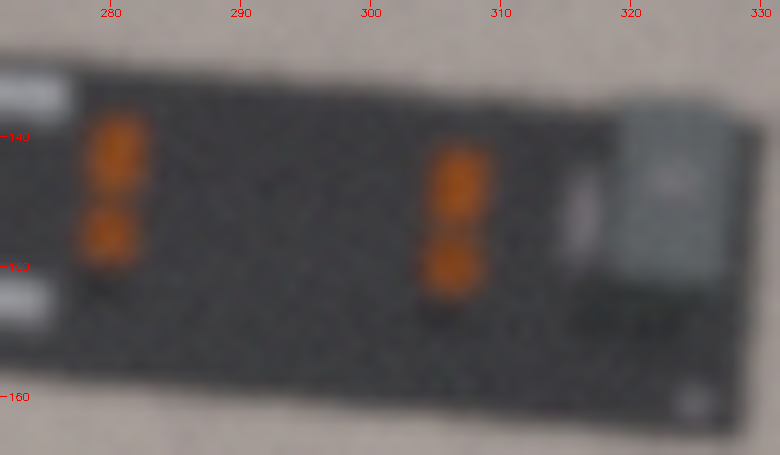

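View pics/f.png

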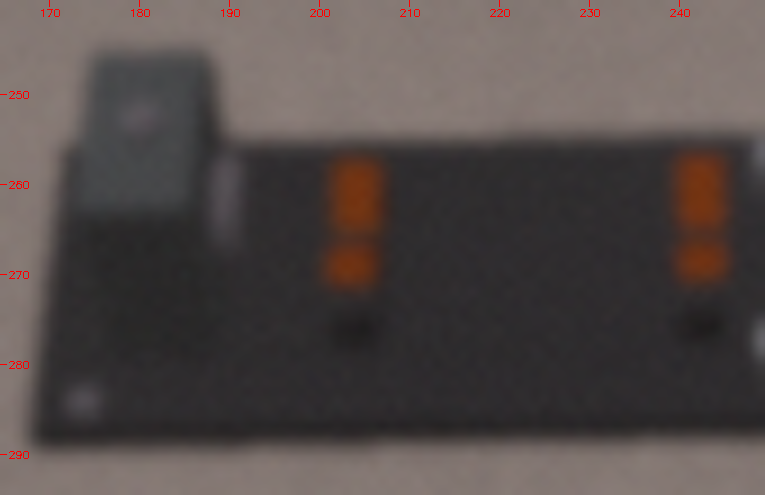

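```bash
cat > m2.py <<'E'
from fit import *
m=.001
L=lambda *a:[k*m for k in a]
A=lambda x,y:('top',x/10+199.5,y/10+184.5)
B=lambda x,y:('scene',x/10+271.5,y/10+167.5)
E=lambda x,y:('top',x/13+271.5,y/13+129.5)
F=lambda x,y:('scene',x/9+164.5,y/9+239.5)
for n in('top','scene'): print(n,ray(n,0,0)[0].round(3))
for a,b in((A(115,196),B(470,82)),(A(245,145),B(332,140)),(A(384,100),B(170,195))): print('tab',tri(a,b).round(4),atz(*a,.093).round(4),atz(*b,.093).round(4))
# saddles: split of orange = V; ends tops
for k,a,b in(('sadA',E(113,200),F(700,235)),('sadB',E(457,228),F(353,240)),('head top c',E(672,190),F(148,133)),('anvil',E(575,215),F(228,205))):
    print(k,tri(a,b).round(4),atz(*a,.03).round(4),atz(*b,.03).round(4))
f=fit([(L(45,165,12),T(193,64)),(L(-45,165,12),T(179,200)),(L(-45,-185,12),T(737,247)),(L(45,-185,12),T(747,112)),
    (L(-45,-185,12),S(57,409)),(L(-45,165,12),S(685,407)),(L(45,-185,12),S(40,552)),(L(45,165,12),S(698,543)),
    (L(19,-8,43),E(118,113)),(L(-19,-8,43),E(108,268)),(L(19,-100,43),E(462,146)),(L(-19,-100,43),E(452,300)),
    (L(-19,-8,43),F(701,152)),(L(19,-8,43),F(702,284)),(L(-19,-100,43),F(357,155)),(L(19,-100,43),F(352,288))],[.6,0,0,0])
E
python3 m2.py
```

```text
top [ 0.277 -0.011  1.268]
scene [ 1.188 -0.13   0.879]
tab [0.4418 0.173  0.0941] [0.4416 0.1719 0.093 ] [0.4408 0.1744 0.093 ]
tab [0.4574 0.1307 0.0937] [0.4572 0.1293 0.093 ] [0.4568 0.1322 0.093 ]
tab [0.4708 0.0844 0.0934] [0.4707 0.0837 0.093 ] [0.4705 0.0851 0.093 ]
sadA [ 0.6525 -0.0627  0.0314] [ 0.653  -0.0626  0.03  ] [ 0.6516 -0.0628  0.03  ]
sadB [ 0.6414 -0.1544  0.0325] [ 0.6421 -0.1547  0.03  ] [ 0.6398 -0.1544  0.03  ]
head top c [ 0.6347 -0.2031  0.0833] [ 0.6508 -0.2129  0.03  ] [ 0.5978 -0.2071  0.03  ]
anvil [ 0.6383 -0.1845  0.0513] [ 0.6447 -0.1865  0.03  ] [ 0.624  -0.1867  0.03  ]
[ 0.6532 -0.0541 -0.1304 -0.0026] yaw deg -7.47
[[-0.2, -0.4], [-0.6, -0.2], [-0.1, 1.0], [0.0, 0.2], [-0.4, 0.3], [-0.6, -0.9], [-0.9, 0.8], [1.0, 0.7], [0.1, 0.8], [-0.2, -0.6], [-0.0, 0.7], [-0.2, -0.6], [0.1, 0.3], [0.1, -0.8], [0.2, 0.4], [-0.2, -0.7]]
```

```bash
cat >> m2.py <<'E'
print('---')
def loc(w,yaw=-.128,o=f): 
    c,s=np.cos(yaw),np.sin(yaw);d=np.array(w[:2])-o[:2];return np.array([c*d[0]+s*d[1],-s*d[0]+c*d[1]])
for p in(E(560,215),E(566,215),F(242,200),F(246,200)):
  for z in(.045,.057): print(p[0],z,loc(atz(*p,z)).round(4))
for p in(E(605,150),E(725,150),F(212,100),F(90,100)): print('headface',p[0],loc(atz(*p,.084)).round(4))
for p in(E(118,113),E(108,268),F(701,152),F(702,284)): print('sad -8',p[0],loc(atz(*p,.043)).round(4))
for p in(E(462,146),E(452,300),F(357,155),F(352,288)): print('sad -100',p[0],loc(atz(*p,.043)).round(4))
E
python3 m2.py | sed -n '/---/,$p'
```

```text
Traceback (most recent call last):
  File "m2.py", line 13, in <module>
    f=fit([(L(45,165,12),T(193,64)),(L(-45,165,12),T(179,200)),(L(-45,-185,12),T(737,247)),(L(45,-185,12),T(747,112)),
  File "fit.py", line 12, in fit
    q=least_squares(r,p0 if zfree else p0[:3],loss='soft_l1')
  File "fit.py", line 10, in r
    e+=list(proj(n,w)-[u,v])
            ~~~~^^^^^
  File "h.py", line 11, in proj
    K,R,t=cal(n);q=K@(R@np.asarray(p,float)+t);return q[:2]/q[2]
          ~~~^^^
  File "h.py", line 4, in cal
    c=manip.get_calibration(n);K=np.array([[c['fx'],0,c['cx']],[0,c['fy'],c['cy']],[0,0,1]])
ValueError: time passes only in moves, steps and waits
```

```bash
sed -i 's/^def cal(n):/import functools\n@functools.lru_cache(None)\ndef cal(n):/' h.py
python3 m2.py | sed -n '/---/,$p'
```

```text
---
top 0.045 [ 0.0034 -0.1269]
top 0.057 [-0.0004 -0.1257]
top 0.045 [ 0.0035 -0.1285]
top 0.057 [-0.0002 -0.1273]
scene 0.045 [-0.0038 -0.1294]
scene 0.057 [ 0.0041 -0.1276]
scene 0.045 [-0.0038 -0.1283]
scene 0.057 [ 0.0041 -0.1266]
headface top [ 0.0096 -0.1332]
headface top [ 0.0125 -0.1638]
headface scene [-0.0086 -0.1337]
headface scene [-0.0092 -0.165 ]
sad -8 top [ 0.0211 -0.0075]
sad -8 top [-0.0219 -0.0088]
sad -8 scene [-0.018  -0.0083]
sad -8 scene [ 0.0227 -0.0083]
sad -100 top [ 0.0206 -0.0997]
sad -100 top [-0.022  -0.1005]
sad -100 scene [-0.0187 -0.1001]
sad -100 scene [ 0.0223 -0.0991]
```

Measurements agree. The anvil is at fixture y ≈ −127 mm, which leaves about 14 mm of gap at the stop, so two spacers are needed. I'm moving to the rod now.

```bash
python3 -m crank '[[[0.24,0.54,0,0,0,1,85],[0.24,0.54,0,0,0,1,85],[0.24,0.54,0,0,0,1,85],[0.24,0.54,0,0,0,1,85],[0.24,0.54,0,0,0,1,85],[0.24,0.54,0,0,0,1,85],[0.24,0.54,0,0,0,1,85],[0.24,0.54,0,0,0,1,85]]]'
cat > st.py <<'E'
from h import *
from scipy.spatial.transform import Rotation as R
o=manip.get_obs();M=R.from_quat(o['ee_rot']).as_matrix()
print('t',round(o['clock'],2),'pos',o['position'].round(4),'jaw',np.degrees(np.arctan2(M[1,0],M[0,0])).round(2),'tilt',M[:2,2].round(4),'w',round(o['grip_width'],3),'F',np.round(o['ft_force'],1),'j',np.round(o['joint_pos'],2))
E
python3 st.py
```

```text
clock: 1.1
position: [0.3599, -0.3143, 0.2313]
ee_rot: [0.973, -0.231, 0.0, 0.0]
ft_force: [0.3, -0.5, -0.1]
grip_width: 0.995
t 1.1 pos [ 0.3599 -0.3143  0.2313] jaw -26.73 tilt [ 0.0001 -0.    ] w 0.995 F [ 0.3 -0.5 -0.1] j [ 0.94  0.02 -0.32  1.82  0.01  1.3   0.15]
```

```bash
python3 -m crank '[[[0.184,0.407,0,0,0,0.686,85],[0.184,0.407,0,0,0,0.686,85],[0.184,0.407,0,0,0,0.686,85],[0.184,0.407,-0.3,0,0,0.686,85],[0.184,0.407,-0.3,0,0,0.686,85],[0.184,0.407,-0.3,0,0,0.686,85],[0.184,0.407,-0.4,0,0,0.686,85],[0.184,0.407,-0.4,0,0,0.686,85]]]' >/dev/null
python3 -m crank '[[[0,0,0,0,0,0,85]]]' >/dev/null
python3 st.py
```

```text
t 2.23 pos [ 0.4471 -0.1182  0.1279] jaw 0.7 tilt [-0.0023  0.0019] w 0.994 F [-1.3 -0.3  0.2] j [ 0.7   0.11 -0.56  1.97  0.06  1.08  0.12]
```

```bash
python3 -m crank '[[[0.01,0,-0.5,0,0,0,85],[0,0,-0.5,0,0,0,85],[0,0,-0.4,0,0,0,85],[0,0,-0.3,0,0,0,85],[0,0,-0.1,0,0,0,85],[0,0,0,0,0,0,85]]]' >/dev/null
python3 - <<'E'
exec(open('st.py').read())
t,_=manip.camera('top');s,_=manip.camera('scene')
crop(t,260,170,340,230,5,'pics/g1.png');crop(s,170,150,250,230,5,'pics/g2.png')
cv2.imwrite('pics/g.png',np.hstack([cv2.imread('pics/g1.png'),cv2.imread('pics/g2.png')[:300]]))
E
```

```text
t 2.98 pos [ 0.4481 -0.1212  0.0217] jaw 0.38 tilt [ 0.0002 -0.0001] w 1.0 F [0.8 0.  1.1] j [ 0.66  0.27 -0.53  2.06  0.18  0.85  0.02]
```

View pics/g.png

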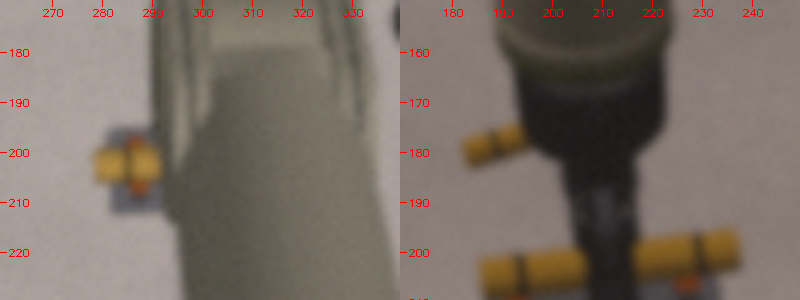

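The hand straddles the rod's middle (scene 211,200; rod ends 186 and 237). Closing.

```bash
python3 -m crank '[[[0,0,0,0,0,0,10],[0,0,0,0,0,0,10],[0,0,0,0,0,0,10],[0,0,0,0,0,0,10],[0,0,0,0,0,0,10],[0,0,0,0,0,0,10]]]' 50 >/dev/null
python3 st.py
```

```text
t 3.83 pos [ 0.4486 -0.121   0.0217] jaw 0.41 tilt [ 0.0012 -0.0002] w 0.261 F [1.7 0.2 3.5] j [ 0.66  0.27 -0.54  2.06  0.18  0.85  0.02]
```

```bash
python3 -m crank '[[[0,0,0.4,0,0,0,10],[0,0,0.6,0,0,0,10],[0.1,0,0.6,0,0,0,10],[0.5,0.03,0.4,0,0,-0.3,10],[0.6,0.03,0,0,0,-0.3,10],[0.6,0.03,0,0,0,-0.3,10],[0.6,0.03,0,0,0,-0.3,10],[0.5,0.03,0,0,0,-0.3,10]]]' >/dev/null
python3 -m crank '[[[0.3,0.03,0,0,0,0,10],[0.1,0,0,0,0,0,10],[0,0,0,0,0,0,10],[0,0,0,0,0,0,10]]]' >/dev/null
python3 - <<'E'
exec(open('st.py').read())
t,_=manip.camera('top');s,_=manip.camera('scene')
crop(t,250,110,340,180,4.4,'pics/k1.png');crop(s,150,200,240,290,4.4,'pics/k2.png')
cv2.imwrite('pics/k.png',np.hstack([cv2.imread('pics/k1.png'),cv2.imread('pics/k2.png')[:308]]))
E
```

```text
t 5.33 pos [ 0.6452 -0.1104  0.1412] jaw -7.11 tilt [-0.0007 -0.0003] w 0.266 F [-0.1 -0.8 -3.5] j [ 0.48  0.51 -0.52  1.46  0.26  1.24 -0.2 ]
```

View pics/k.png

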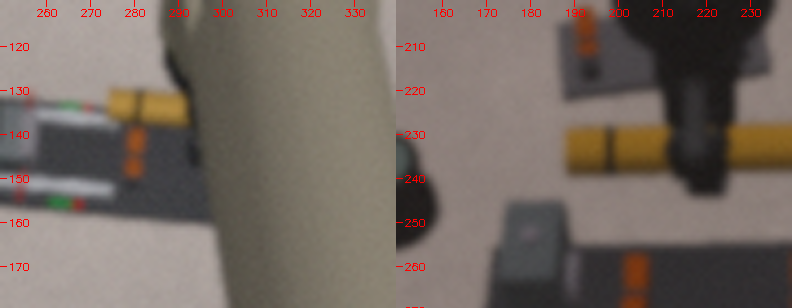

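Run:
```python
from h import *
O=np.array([.653,-.0541]);y=-.127
def loc(w):
    c,s=np.cos(y),np.sin(y);d=np.array(w[:2])-O;return np.array([c*d[0]+s*d[1],-s*d[0]+c*d[1]]).round(4)
for z in(.152,.157):
  print(loc(atz('top',274.3,133,z)),loc(atz('scene',188,232.5,z)), loc([.6452,-.1104]))
```

```text
[0.0009 0.0142] [-0.0093 -0.127 ] [-0.0006 -0.0568]
[-0.0008  0.0141] [-0.0056 -0.1261] [-0.0006 -0.0568]
```

```bash
python3 -m crank '[[[0.02,0.05,-0.3,0,0,0,10],[0,0,-0.5,0,0,0,10],[0,0,-0.4,0,0,0,10],[0,0,-0.25,0,0,0,10],[0,0,-0.2,0,0,0,10],[0,0,-0.1,0,0,0,10],[0,0,0,0,0,0,10],[0,0,0,0,0,0,10]]]' >/dev/null
python3 st.py
```

```text
t 6.42 pos [ 0.6477 -0.1071  0.0371] jaw -7.1 tilt [ 0.0013 -0.0002] w 0.26 F [ 0.4 -0.2 -3.7] j [ 0.46  0.61 -0.49  1.54  0.32  1.06 -0.24]
```

```bash
python3 -m crank '[[[-0.01,0,-0.06,0,0,0,10],[0,0,-0.04,0,0,0,10],[0,0,0,0,0,0,10],[0,0,0,0,0,0,10]]]' >/dev/null
python3 st.py
```

```text
t 6.92 pos [ 0.6469 -0.1072  0.0306] jaw -7.11 tilt [ 0.0009 -0.0001] w 0.259 F [ 2.8 -0.6 -2. ] j [ 0.45  0.62 -0.49  1.55  0.32  1.05 -0.24]
```

```bash
python3 -m crank '[[[0.015,0,-0.02,0,0,0,10],[0,0,0,0,0,0,10],[0,0,0,0,0,0,10]]]' >/dev/null
python3 st.py; python3 -m crank '[[[0,0,0,0,0,0,45],[0,0,0,0,0,0,60],[0,0,0,0,0,0,60],[0,0,0,0,0,0,60]]]' >/dev/null; python3 st.py
```

```text
t 7.3 pos [ 0.6476 -0.1071  0.0298] jaw -7.12 tilt [ 0.0003 -0.0001] w 0.262 F [-2.8  0.   6.2] j [ 0.45  0.62 -0.49  1.55  0.32  1.05 -0.24]
t 7.8 pos [ 0.6475 -0.1071  0.029 ] jaw -7.09 tilt [-0.0001  0.0001] w 0.703 F [ 0.3  0.3 -0.2] j [ 0.45  0.62 -0.49  1.55  0.32  1.05 -0.24]
```

```bash
python3 -m crank '[[[0,0,0.5,0,0,0,60],[0,0,0.8,0,0,0,60],[-0.3,0.3,0.7,0,0,0.5,55],[-0.6,0.6,0,0,0,0.7,50],[-0.6,0.6,0,0,0,0.7,50],[-0.6,0.6,0,0,0,0.7,50],[-0.5,0.6,0,0,0,0.8,50],[-0.345,0.49,0,0,0,0.74,50]]]' >/dev/null
python3 -m crank '[[[0,0,0,0,0,0,50],[0,0,0,0,0,0,50]]]' >/dev/null
python3 - <<'E'
exec(open('st.py').read())
t,_=manip.camera('top');s,_=manip.camera('scene')
crop(t,220,115,340,215,6,'pics/n1.png');crop(s,160,165,340,300,4.4,'pics/n2.png')
E
```

```text
t 9.05 pos [0.4714 0.0839 0.1493] jaw 13.57 tilt [ 0.0007 -0.0001] w 0.581 F [ 0.3 -0.1  0.4] j [ 0.44  0.14 -0.75  1.91  0.1   1.13 -0.11]
```

View pics/n1.png

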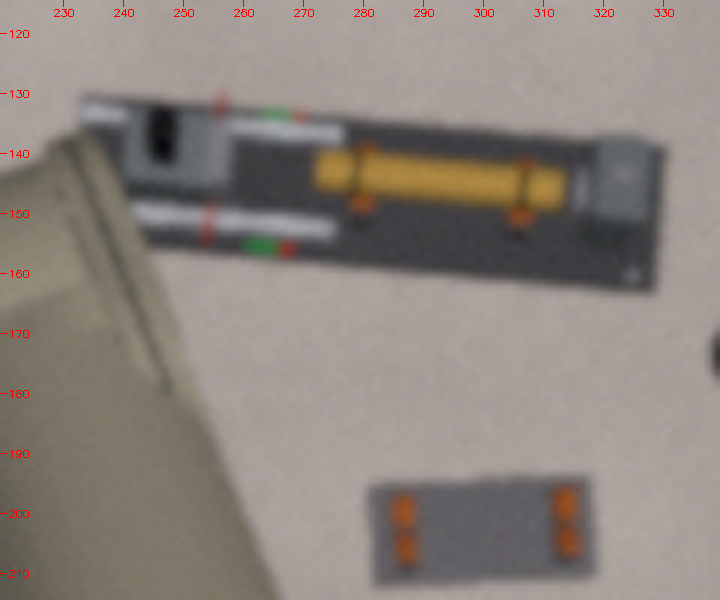

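View pics/n2.png

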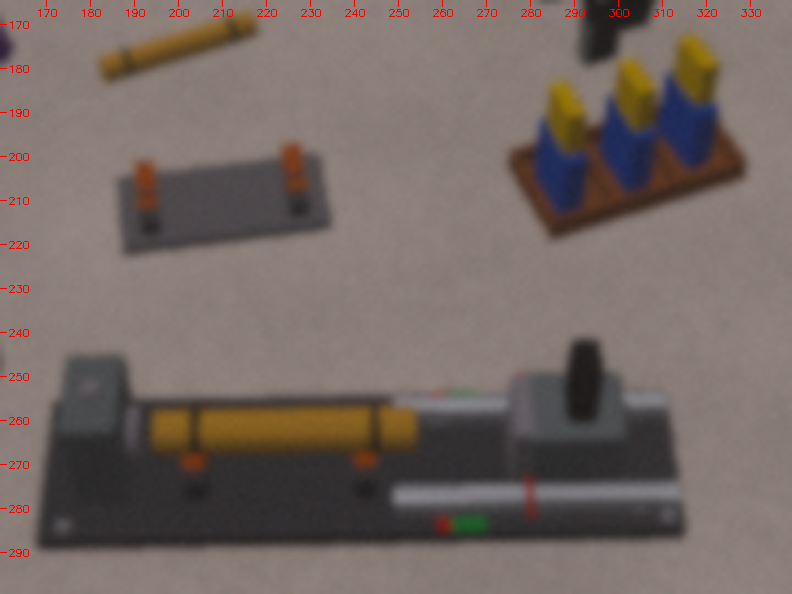

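```bash
python3 -m crank '[[[-0.01,0.01,-0.4,0,0,0,50],[0,0,-0.5,0,0,0,50],[0,0,-0.3,0,0,0,50],[0,0,-0.2,0,0,0,50],[0,0,-0.09,0,0,0,50],[0,0,0,0,0,0,50],[0,0,0,0,0,0,50]]]' 40 >/dev/null
python3 - <<'E'
exec(open('st.py').read())
s,_=manip.camera('scene')
crop(s,270,150,340,225,8,'pics/p.png')
E
```

```text
t 10.03 pos [0.4707 0.0849 0.0604] jaw 13.6 tilt [0.0012 0.    ] w 0.587 F [0.9 0.8 0.2] j [ 0.39  0.27 -0.72  1.99  0.22  0.95 -0.21]
```

View pics/p.png

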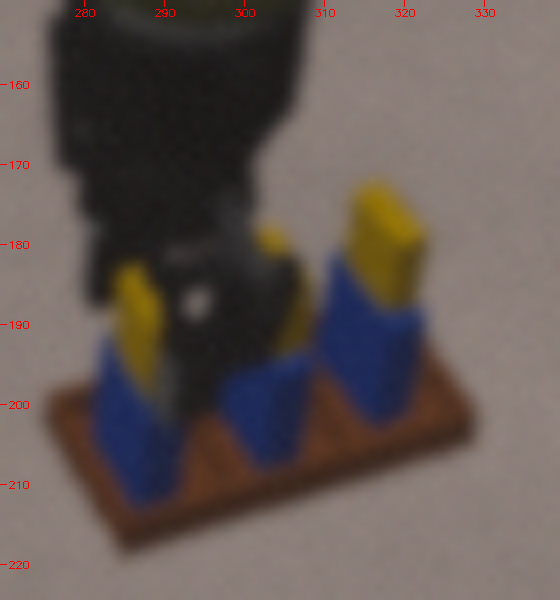

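Run:
```python
from h import *
P=np.array([.4707,.0849]);d=np.array([np.cos(.237),np.sin(.237)]);n=np.array([-d[1],d[0]])
for k in(-.03,-.025,0,.025,.037):
  print(k,[proj('scene',[*(P+k*d+j*n),z]).round(1).tolist() for j in(-.011,.011) for z in(.068,.088)])
```

```text
-0.03 [[279.3, 187.0], [279.7, 181.9], [286.6, 184.8], [287.2, 179.7]]
-0.025 [[280.1, 188.3], [280.5, 183.1], [287.4, 186.1], [288.0, 180.9]]
0 [[284.0, 194.6], [284.6, 189.5], [291.5, 192.4], [292.1, 187.2]]
0.025 [[288.1, 201.1], [288.7, 196.0], [295.6, 198.8], [296.3, 193.7]]
0.037 [[290.1, 204.3], [290.7, 199.3], [297.7, 202.0], [298.4, 196.9]]
```

The fingers stand on both sides of the tab as projected (near finger at about 293,198). Closing.

```bash
python3 -m crank '[[[0,0,0,0,0,0,20],[0,0,0,0,0,0,20],[0,0,0,0,0,0,20],[0,0,0,0,0,0,20]]]' 40 >/dev/null; python3 st.py
python3 -m crank '[[[0,0,0.2,0,0,0,20],[0,0,0.5,0,0,0,20],[0,0,0.7,0,0,0,20],[0,0,0.3,0,0,0,20],[0,0,0,0,0,0,20]]]'  >/dev/null; python3 st.py
```

```text
t 10.57 pos [0.4706 0.0849 0.0602] jaw 13.6 tilt [ 0.0008 -0.    ] w 0.346 F [ 0.3 -0.3  5.9] j [ 0.39  0.27 -0.72  1.99  0.22  0.95 -0.21]
t 11.2 pos [0.4707 0.0848 0.1625] jaw 13.58 tilt [ 0.0021 -0.0003] w 0.34 F [-0.1  0.6 -2.1] j [ 0.45  0.12 -0.76  1.89  0.09  1.16 -0.11]
```

Run:
```python
from h import *
O=np.array([.653,-.0541]);y=-.1275
def loc(w):
    c,s=np.cos(y),np.sin(y);d=np.array(w[:2])-O;return (1000*np.array([c*d[0]+s*d[1],-s*d[0]+c*d[1]])).round(1)
N=lambda x,y:('top',x/6+219.5,y/6+114.5)
for p in((342,145),(336,222),(342,126),(334,241),(232,121),(144,222),(144,201)): print(p,loc(atz(*N(*p),.026)))
S=lambda x,y:('scene',x/4.4+159.5,y/4.4+164.5)
print('scene')
for p in((393,407),(393,485),(393,395),(393,506),(678,484),(665,407)): print(p,loc(atz(*S(*p),.026)))
print('rod',loc(atz(*N(316,169),.045)),loc(atz(*N(566,188),.045)),loc(atz(*S(416,427),.045)),loc(atz(*S(150,429),.045)))
print('face',loc(atz(*N(230,160),.066)),loc(atz(*S(511,405),.066)),'handle',loc(atz(*S(587,345),.11)),loc(atz(*N(161,130),.11)))
```

```text
(342, 145) [23.7  6.6]
(336, 222) [-23.2   5.7]
(342, 126) [35.3  7.7]
(334, 241) [-34.7   5.8]
(232, 121) [32.3 72.6]
(144, 222) [-33.8 117.7]
(144, 201) [-21.2 119.1]
scene
(393, 407) [-27.1   7.5]
(393, 485) [22.6  6.5]
(393, 395) [-35.1   7.6]
(393, 506) [35.5  6.3]
(678, 484) [ 24.9 160.6]
(665, 407) [-24.4 159.6]
rod [ 1.8 20. ] [   4.  -124.3] [-1.5 19.4] [  -2.8 -124.1]
face [-4.  68.9] [-0.7 69.7] handle [ -7.5 107.3] [ -4.3 105.7]
```

```bash
python3 -m crank '[[[0.2,-0.3,0,0,0,-0.5,20],[0.3,-0.4,0,0,0,-0.6,20],[0.4,-0.4,0,0,0,-0.6,20],[0.5,-0.3,0,0,0,-0.6,20],[0.5,-0.2,0,0,0,-0.6,20],[0.5,-0.1,0,0,0,-0.6,20],[0.4,-0.1,0,0,0,-0.5,20],[0.3,0,0,0,0,-0.18,20]]]'  >/dev/null; 
python3 -m crank '[[[0,0,0,0,0,0,20],[0,0,0,0,0,0,20],[0,0,0,0,0,0,20]]]'  >/dev/null;python3 st.py
```

```text
t 12.57 pos [ 0.6557 -0.0236  0.1615] jaw -7.32 tilt [-0.0004 -0.0004] w 0.342 F [ 0.6 -0.3 -0.2] j [ 0.38  0.51 -0.57  1.43  0.28  1.28 -0.34]
```

```bash
python3 -m crank '[[[0.02,0,-0.3,0,0,0,20],[0,0,-0.5,0,0,0,20],[0,0,-0.3,0,0,0,20],[0,0,-0.1,0,0,0,20],[0,0,-0.05,0,0,0,20],[0,0,0,0,0,0,20]]]'  >/dev/null
python3 - <<'E'
exec(open('st.py').read())
s,_=manip.camera('scene');t,_=manip.camera('top')
crop(s,225,205,325,295,6,'pics/q.png')
E
```

```text
t 13.32 pos [ 0.6578 -0.0231  0.0874] jaw -7.3 tilt [ 0.0011 -0.    ] w 0.343 F [ 0.1  0.1 -0.7] j [ 0.37  0.57 -0.55  1.5   0.32  1.15 -0.37]
```

View pics/q.png

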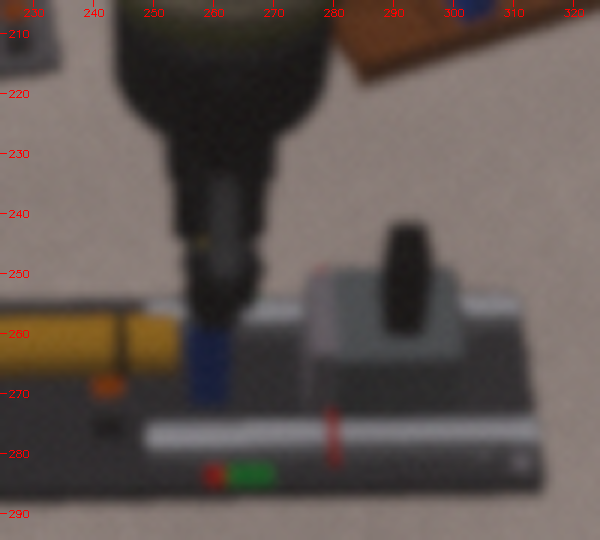

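The spacer (blue, scene 256–263) hangs clear of the rod's end (254) and between the rails. Lowering.

```bash
python3 -m crank '[[[-0.015,0,-0.15,0,0,0,20],[0,0,-0.1,0,0,0,20],[0,0,-0.05,0,0,0,20],[0,0,-0.02,0,0,0,20],[0,0,0,0,0,0,20],[0,0,0,0,0,0,20]]]'  >/dev/null; python3 st.py
```

```text
t 14.18 pos [ 0.6566 -0.0231  0.0677] jaw -7.29 tilt [0.0004 0.0001] w 0.343 F [ 0.2 -0.7 -0.7] j [ 0.37  0.59 -0.55  1.52  0.33  1.12 -0.38]
```

```bash
python3 -m crank '[[[0,0,-0.02,0,0,0,20],[0,0,-0.01,0,0,0,20],[0,0,0,0,0,0,20]]]'  >/dev/null; python3 st.py
```

```text
t 14.55 pos [ 0.6569 -0.0231  0.0672] jaw -7.3 tilt [ 0.0011 -0.0003] w 0.345 F [-4.6 -0.5  9.1] j [ 0.36  0.59 -0.55  1.52  0.33  1.12 -0.38]
```

```bash
python3 -m crank '[[[0,0,0.01,0,0,0,40],[0,0,0,0,0,0,50],[0,0,0,0,0,0,50],[0,0,0.4,0,0,0,50],[0,0,0.7,0,0,0,50],[-0.2,0,0.37,0,0,0.3,50],[-0.5,0.2,0,0,0,0.6,50],[-0.6,0.4,0,0,0,0.7,50]]]'  >/dev/null; python3 st.py
python3 -m crank '[[[-0.6,0.5,0,0,0,0.7,50],[-0.6,0.5,0,0,0,0.7,50],[-0.5,0.5,0,0,0,0.7,50],[-0.325,0.463,0,0,0,0.48,50],[0,0,0,0,0,0,50],[0,0,0,0,0,0,50]]]'  >/dev/null
python3 - <<'E'
exec(open('st.py').read())
s,_=manip.camera('scene');t,_=manip.camera('top')
crop(s,225,205,325,295,5,'pics/r1.png');crop(t,220,115,280,170,6,'pics/r2.png')
a=cv2.imread('pics/r1.png');b=cv2.imread('pics/r2.png')
h=min(len(a),len(b));cv2.imwrite('pics/r.png',np.hstack([a[:h,:430],b[:h]]))
E
```

```text
t 15.55 pos [0.578  0.0123 0.1545] jaw 0.7 tilt [ 0.0006 -0.0002] w 0.586 F [0.3 0.2 1.3] j [ 0.43  0.36 -0.65  1.66  0.23  1.2  -0.25]
t 16.3 pos [0.4576 0.1304 0.1546] jaw 13.57 tilt [0.0005 0.0001] w 0.584 F [-0.2 -0.1 -0.5] j [ 0.39  0.13 -0.8   1.91  0.1   1.14 -0.22]
```

View pics/r.png

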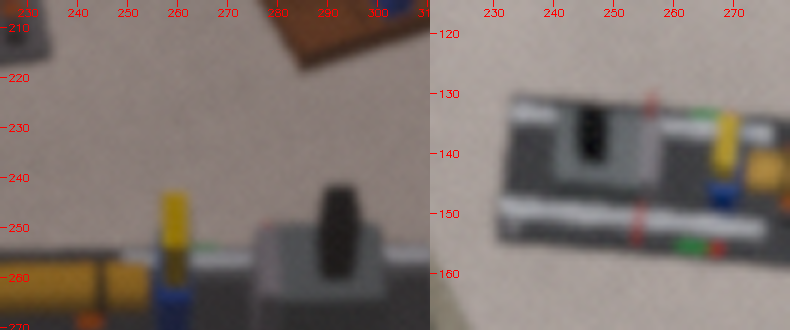

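Spacer 1 stands upright beside the rod's end (scene 259,255). On to the middle spacer.

```bash
python3 -m crank '[[[0,0.01,-0.4,0,0,0,50],[0,0,-0.5,0,0,0,50],[0,0,-0.35,0,0,0,50],[0,0,-0.2,0,0,0,50],[0,0,-0.1,0,0,0,50],[0,0,0,0,0,0,50],[0,0,0,0,0,0,50]]]' >/dev/null
python3 st.py
python3 -m crank '[[[0,0,0,0,0,0,20],[0,0,0,0,0,0,20],[0,0,0,0,0,0,20],[0,0,0,0,0,0,20]]]' 40 >/dev/null; python3 st.py
```

```text
t 17.27 pos [0.4575 0.1314 0.0622] jaw 13.6 tilt [0.0011 0.0002] w 0.591 F [ 0.6 -0.1  0.6] j [ 0.33  0.27 -0.77  2.    0.23  0.96 -0.32]
t 17.77 pos [0.4574 0.1314 0.062 ] jaw 13.6 tilt [ 0.0009 -0.    ] w 0.342 F [-0.6 -0.8  6.7] j [ 0.33  0.27 -0.77  2.    0.23  0.96 -0.32]
```

```bash
python3 -m crank '[[[0,0,0.25,0,0,0,20],[0,0,0.6,0,0,0,20],[0,0,0.8,0,0,0,20],[0.1,-0.2,0.4,0,0,-0.5,20],[0.3,-0.4,0,0,0,-0.6,20],[0.4,-0.4,0,0,0,-0.6,20],[0.5,-0.4,0,0,0,-0.6,20],[0.6,-0.4,0,0,0,-0.6,20]]]'  >/dev/null; python3 st.py
python3 -m crank '[[[0.6,-0.3,0,0,0,-0.6,20],[0.5,-0.1,0,0,0,-0.5,20],[0.37,-0.04,0,0,0,-0.18,20],[0,0,0,0,0,0,20],[0,0,0,0,0,0,20],[0,0,0,0,0,0,20]]]'  >/dev/null;python3 st.py
```

```text
t 18.77 pos [0.5717 0.0209 0.1833] jaw -1.1 tilt [-0.0016 -0.0007] w 0.342 F [-1.5  0.4  0.2] j [ 0.44  0.32 -0.68  1.64  0.21  1.26 -0.29]
t 19.52 pos [ 0.6586 -0.0034  0.1843] jaw -7.29 tilt [-0.0004 -0.0003] w 0.34 F [-0.4 -1.  -0.5] j [ 0.37  0.5  -0.61  1.4   0.29  1.33 -0.38]
```

```bash
python3 -m crank '[[[0.01,0.01,-0.4,0,0,0,20],[0,0,-0.5,0,0,0,20],[0,0,-0.4,0,0,0,20],[0,0,-0.2,0,0,0,20],[0,0,-0.1,0,0,0,20],[0,0,0,0,0,0,20]]]'  >/dev/null
python3 - <<'E'
exec(open('st.py').read())
s,_=manip.camera('scene');t,_=manip.camera('top')
crop(s,225,205,325,295,6,'pics/u.png')
E
```

```text
t 20.27 pos [ 0.6599 -0.0026  0.089 ] jaw -7.3 tilt [ 0.0006 -0.0001] w 0.339 F [ 0.1 -0.2 -0.7] j [ 0.36  0.58 -0.59  1.49  0.34  1.17 -0.41]
```

View pics/u.png

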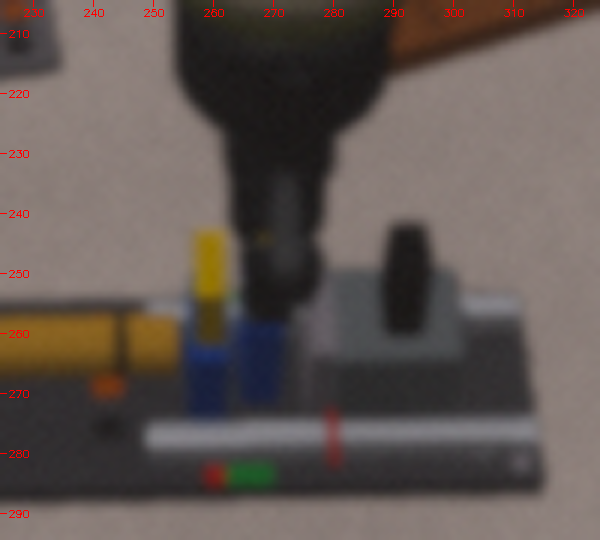

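Spacer 2 (264–271) hangs clear between spacer 1 (256–262) and the tailstock face (about 276). Lowering.

```bash
python3 -m crank '[[[-0.005,0,-0.15,0,0,0,20],[0,0,-0.1,0,0,0,20],[0,0,-0.05,0,0,0,20],[0,0,-0.02,0,0,0,20],[0,0,-0.01,0,0,0,20],[0,0,0,0,0,0,20],[0,0,0,0,0,0,20]]]'  >/dev/null; python3 st.py
```

```text
t 21.25 pos [ 0.6595 -0.0025  0.0691] jaw -7.3 tilt [ 0.0002 -0.0001] w 0.345 F [-3.7  0.2  5.4] j [ 0.35  0.6  -0.58  1.51  0.35  1.13 -0.42]
```

```bash
python3 -m crank '[[[0,0,0.01,0,0,0,40],[0,0,0,0,0,0,50],[0,0,0,0,0,0,55],[0,0,0.4,0,0,0,55],[0,0,0.7,0,0,0,55],[0,0,0.4,0,0,0,55],[0,0,0,0,0,0,55]]]'  >/dev/null
python3 - <<'E'
exec(open('st.py').read())
s,_=manip.camera('scene');t,dt=manip.camera('top')
O=np.array([.653,-.0541]);y=-.1275;c,sn=np.cos(y),np.sin(y)
W=lambda x,yy,z:[O[0]+(c*x-sn*yy)/1000,O[1]+(sn*x+c*yy)/1000,z/1000]
for n,im in(('top',t),('scene',s)):
    im=im.copy();k=4
    if n=='top': u0,v0,u1,v1=222,115,292,170
    else: u0,v0,u1,v1=235,225,325,295
    crop(im,u0,v0,u1,v1,8,'pics/v_%s.png'%n);g=cv2.imread('pics/v_%s.png'%n)
    for q in([(-12,99,110),(12,99,110),(12,115,110),(-12,115,110)],[(-12,99,66),(12,99,66),(12,115,66),(-12,115,66)],[(-19,71,66),(19,71,66)],[(-24,7,26),(-24,163,26)],[(24,7,26),(24,163,26)]):
        P=np.array([((proj(n,W(*a))-[u0,v0]+.5)*8) for a in q]).astype(int)
        cv2.polylines(g,[P],True,(255,255,0),1)
    cv2.imwrite('pics/v_%s.png'%n,g)
print('handle world',W(0,107,110))
E
```

```text
t 22.12 pos [ 0.6606 -0.0024  0.1615] jaw -7.3 tilt [ 0.0039 -0.    ] w 0.644 F [-0.5  0.1 -0.3] j [ 0.37  0.52 -0.61  1.42  0.3   1.29 -0.39]
handle world [np.float64(0.6666055673836393), np.float64(0.05203146817117555), 0.11]
```

View pics/v_top.png

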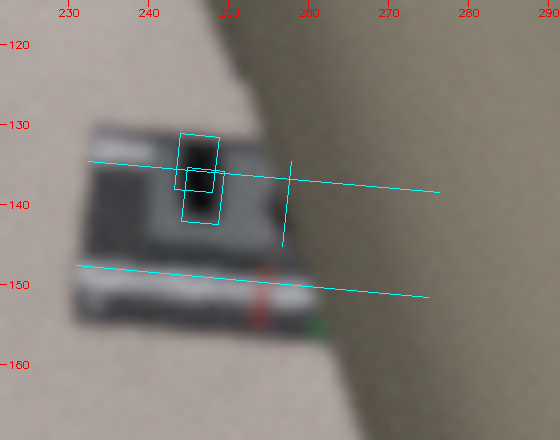

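View pics/v_scene.png

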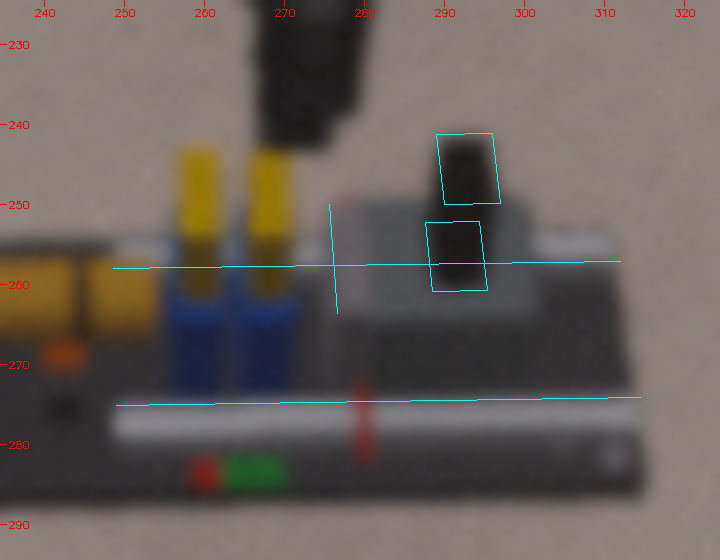

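```bash
python3 -m crank '[[[0.04,0.3,0,0,0,0,55],[0.04,0.4,0,0,0,0,55],[0,0.207,0,0,0,0,55],[0,0,-0.4,0,0,0,55],[0,0,-0.5,0,0,0,55],[0,0,-0.35,0,0,0,55],[0,0,-0.18,0,0,0,55],[0,0,0,0,0,0,55]]]'  >/dev/null;python3 -m crank '[[[0,0,0,0,0,0,55]]]'  >/dev/null
python3 - <<'E'
exec(open('st.py').read())
s,_=manip.camera('scene')
crop(s,235,215,325,295,7,'pics/w.png')
E
```

```text
t 23.35 pos [0.6649 0.052  0.0746] jaw -7.3 tilt [0.0015 0.0002] w 0.645 F [-0.5 -0.7  1.3] j [ 0.28  0.62 -0.59  1.48  0.36  1.15 -0.51]
```

View pics/w.png

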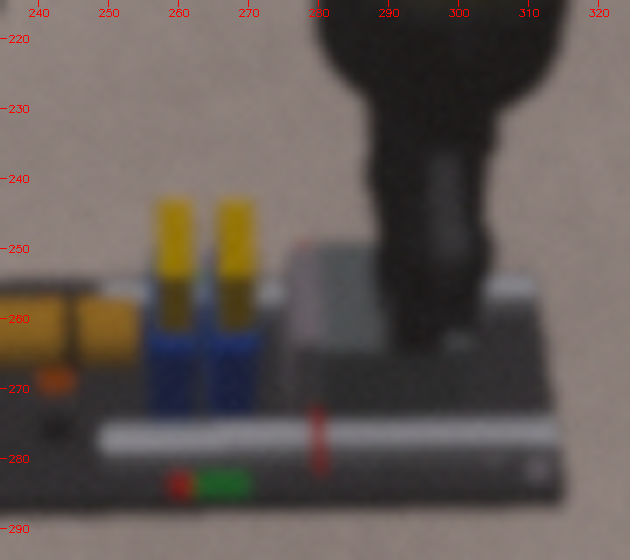

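The fingers straddle the handle, and both spacers stand clear. Gripping the handle.

```bash
python3 -m crank '[[[0,0,0,0,0,0,10],[0,0,0,0,0,0,10],[0,0,0,0,0,0,10],[0,0,0,0,0,0,10],[0,0,0,0,0,0,10]]]' 70 >/dev/null; python3 st.py
```

```text
t 24.02 pos [0.6676 0.0514 0.0749] jaw -7.36 tilt [0.0074 0.0007] w 0.265 F [16.9 -0.4 -4.3] j [ 0.28  0.62 -0.59  1.48  0.36  1.15 -0.51]
```

```bash
python3 -m crank '[[[0.045,0,0,0,0,0,10],[-0.005,-0.04,0,0,0,0,10],[-0.01,-0.06,0,0,0,0,10],[-0.01,-0.06,0,0,0,0,10],[-0.01,-0.06,0,0,0,0,10],[0,0,0,0,0,0,10]]]' 70 >/dev/null; python3 st.py
```

```text
t 24.77 pos [0.666  0.0389 0.0748] jaw -7.31 tilt [0.003  0.0007] w 0.272 F [4.9 1.6 5.8] j [ 0.29  0.61 -0.59  1.48  0.36  1.15 -0.48]
```

```bash
python3 -m crank '[[[-0.007,-0.05,0,0,0,0,10],[-0.007,-0.05,0,0,0,0,10],[-0.005,-0.04,0,0,0,0,10],[0,0,0,0,0,0,10],[0,0,0,0,0,0,10]]]' 70 >/dev/null
python3 - <<'E'
exec(open('st.py').read())
s,_=manip.camera('scene')
crop(s,165,215,325,295,4.9,'pics/x.png')
E
```

```text
t 25.4 pos [0.6651 0.031  0.0749] jaw -7.28 tilt [0.0034 0.0012] w 0.268 F [5.3 2.5 5.5] j [ 0.31  0.61 -0.59  1.49  0.36  1.15 -0.47]
```

View pics/x.png

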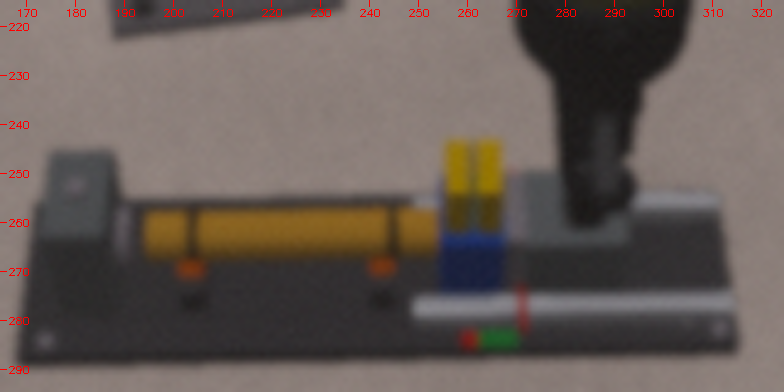

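Tailstock at about 21 mm. The spacers are together, upright, near the rod's end. I'll continue slowly.

```bash
python3 -m crank '[[[-0.003,-0.025,0,0,0,0,10],[-0.003,-0.025,0,0,0,0,10],[-0.003,-0.025,0,0,0,0,10],[0,0,0,0,0,0,10],[0,0,0,0,0,0,10]]]' 70 >/dev/null;python3 st.py
python3 -m crank '[[[-0.003,-0.025,0,0,0,0,10],[-0.003,-0.025,0,0,0,0,10],[0,0,0,0,0,0,10],[0,0,0,0,0,0,10]]]' 70 >/dev/null;python3 st.py
```

```text
t 26.07 pos [0.6647 0.0279 0.0749] jaw -7.23 tilt [0.0039 0.0027] w 0.271 F [6.9 6.1 3.6] j [ 0.31  0.61 -0.59  1.49  0.35  1.14 -0.47]
t 26.57 pos [0.6643 0.0249 0.0749] jaw -7.22 tilt [0.0039 0.0028] w 0.272 F [6.6 6.2 3.8] j [ 0.32  0.61 -0.59  1.49  0.35  1.14 -0.46]
```

```bash
python3 -m crank '[[[-0.003,-0.025,0,0,0,0,10],[-0.003,-0.025,0,0,0,0,10],[0,0,0,0,0,0,10],[0,0,0,0,0,0,10]]]' 70 >/dev/null;python3 st.py
```

```text
t 27.07 pos [0.6639 0.022  0.0749] jaw -7.22 tilt [0.0038 0.0028] w 0.271 F [5.7 7.3 4.8] j [ 0.32  0.61 -0.59  1.49  0.35  1.14 -0.46]
```

```bash
python3 -m crank '[[[-0.003,-0.025,0,0,0,0,10],[-0.003,-0.025,0,0,0,0,10],[0,0,0,0,0,0,10],[0,0,0,0,0,0,10]]]' 70 >/dev/null;python3 st.py
```

```text
t 27.57 pos [0.6639 0.022  0.0749] jaw -7.1 tilt [0.005  0.0062] w 0.273 F [ 9.8 14.2  0. ] j [ 0.33  0.61 -0.59  1.5   0.35  1.14 -0.45]
```

```bash
python3 -m crank '[[[0.015,-0.02,0,0,0,0,10],[0.01,-0.02,0,0,0,0,10],[0,0,0,0,0,0,10],[0,0,0,0,0,0,10],[0,0,0,0,0,0,10],[0,0,0,0,0,0,10]]]' 70 >/dev/null
python3 - <<'E'
exec(open('st.py').read())
s,_=manip.camera('scene');t,_=manip.camera('top')
cv2.imwrite('pics/full_s.png',s);cv2.imwrite('pics/full_t.png',t)
crop(s,165,225,320,295,5,'pics/y.png')
E
```

```text
t 28.32 pos [0.6639 0.0219 0.0749] jaw -6.99 tilt [0.0022 0.0082] w 0.265 F [ 1.2 20.1  5. ] j [ 0.33  0.61 -0.59  1.49  0.35  1.14 -0.45]
```

View pics/y.png

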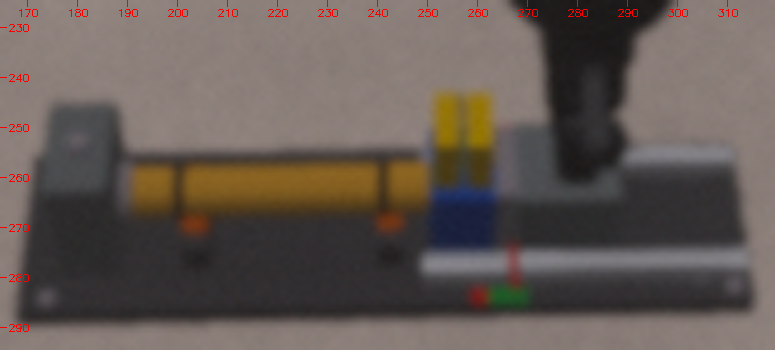

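View pics/full_t.png

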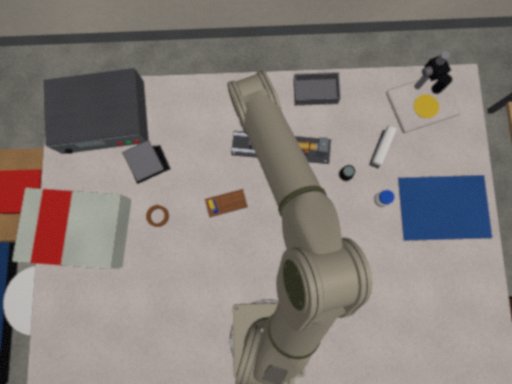

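The rod bears on the anvil (scene 190), the two spacers stand tight at 250–263, and the pointer (267) is over the green band (262–270). The push rose from 14 to 20 N with no further travel. Handing in.

Run:
```python
from workcell import manip
print(manip.hand_in())
```

```text
the job is handed in; nothing more can be done
None
```

I laid the rod in the bench centre's saddles and let go of it. I then stood two blue spacers between the rails and gripped the black handle to push the tailstock home. The job was handed in at about 28 s of the 72 s allowed, with the arm still pushing.

**Clamping:** The slide stopped at about 29.5 mm of travel, well short of the 44 mm end stop. Raising the push from 14 to 20 N moved it no further.

**Last pictures:** The rod bears on the anvil, both spacers are upright and tight together, and the pointer is on the green band. The third spacer is still in its tray. The bystanders I could see had not visibly moved, but the arm hid part of the last top view.

**Disagreements:** Camera measurements agreed with the given sizes to about 1–4 mm. My grip on the handle was about 3 mm off centre sideways and gave a 17 N side load on closing; I corrected it to about 1 N before handing in. No check failed.

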